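Park the tube rotator with its home tab up and bolt it

ROBOT

A 6-joint arm with a two-finger parallel gripper is mounted at the origin on a cart in front of the work surface, level with it; the furniture and walls round the work are solid. World frame = base frame: x ahead of the robot, y to its left, z up, the work surface at z = 0. Lengths are in m, angles in degrees, forces in N, time in s.
With the tool pointing down it reaches from about 0.375 to 0.9 m from the base axis. Payload 3.1 kg.
Tool frame: the origin (TCP) lies on the centre line of the jaws, within the pads' length; the fingertips stand 8 mm ahead of it and the grasp point (between the pads) lies 11 mm behind it; y points along the fingers, x is the direction in which the jaws open and shut, and the axes are right-handed (so a half turn about y gives the same grasp; the last joint's range is limited). The gripper opens to 87 mm and grips with 3 to 60 N. Pads are 19 mm wide; open, the fingers measure 117 mm over their backs; the gripper's body (75 mm by 190 mm) begins 51 mm behind the grasp point.
Start: joints at [-83.795, 30.224, 82.088, -0, 67.689, -10.227], TCP at [0.177, -0.599, 0.231] pointing down, gripper open.
Joint ranges: [-176.69, 176.69], [-43.24, 126.21], [12.49, 139.97], [-82, 262], [0, 151.66], [-163.58, 163.58]. Speed limits (degrees/s): [159.86, 159.86, 180, 180, 180, 180].

INTERFACE

Orientations are given as a 3x3 rotation matrix whose columns are the frame's x, y, z axes.
In Python, from rig import read_state, imaging, job, spotter gives the robot as it stands.
- The arm moves only by the tool apply_moves, never from a script. Its argument "steps" is a list of rows, each an object of numbers: "x", "y", "z": the shift along the world's x, y, z in mm; "spin": the turn about the world's z in rad. In form: [{"x": .., "y": .., "z": .., "spin": ..}, ...]. A call has 1 to 12 rows; each row shifts and turns the pose as measured when the row begins; what a row does not reach is not made up. A row lasts 1/10 s, in which the tool goes at most 50 mm and 8.59 degrees, less where a joint would pass 70% of its speed; a pose out of reach is approached as far as the arm can. A call is refused whole if a number of a shift passes 50 or a number of a turn 0.15, either way. A call with a gripper value outside its range is refused whole. "grip" is the finger opening in mm, from 0 to 87, set as the call begins (left out, the last holds). The fingers move at their own pace and stop on an object; the grip force is fixed at half the most. Time passes only in rows, so rows that do not move let the fingers close. It gives the time, the measured TCP pose, the force and the opening at its end, in the units of the state.
- read_state(): the state, without advancing time (a new reading comes with each control period).
- imaging.capture(name): name is "side" or "top"; returns the picture (400x640x3 uint8, red, green, blue); there is no depth.
- imaging.camera_params(name): a dict with "fov_y" (degrees; the focal length in pixels is half the picture's height over the tangent of half this angle, whatever the lens; pixels are square), "cx", "cy" (the principal point, pixels), "R" (3x3) and "t" (3): a world point X has camera coordinates R X + t. Camera axes: x right, y down, z forward; pixel columns grow to the right and rows downward; lengths in m; the calibration is good to about 2 mm. A picture is of the moment at which its call begins. camera_params takes no time and is no camera call.
- job.hand_in(): hands the job in, once; it reports no verdict.
Trained networks look in the newest picture that a camera, given by its name, has taken for a name from the list of things; names that differ only in an ending like _2 or _b are one class to them, and where a whole thing is asked for, a point or a joint stands for the part that bears it (a point fixed in the world has none). Each returns a list of dicts, best first, with "score" (0 to 1); they miss things now and then, are a little off and sometimes report something else, mostly with a low value. They report only what shows in the picture. A call takes as long as a camera call.
- spotter.cut_out(name, camera): "mask" (400x640 bool, what is visible of it) and "rect" ([left, top, width, height] in pixels, round what is visible of it).
The state is a dict: "time_s": time; "joint_positions": joint angles; "qvel": joint speeds; "tau": joint torques, N m; "position": TCP position; "tcp_rot": TCP orientation; "force": force on the tool from outside, world axes, zero at the start; "moment": the same for the moment, N m; "opening": opening from 0.0 (shut) to 1.0 (fully open).
Only numpy, scipy, OpenCV 4.12 (cv2) and the standard library are available. Lean on these libraries where they do the work, as an engineer would, in place of code of your own. Each camera call takes 0.05 s, during which the arm holds its last target.

TASK

Park the bench tube rotator so that it can be loaded: turn its wheel until the home tab, now out of sight down in the guard, stands straight up at the top, then slide the lock bolt fully home into the wheel's notch and let go. The bolt only goes in when the wheel is lined up. Leave the things lying round the rotator where they are.

Things in the scene. Friction and masses are not known exactly. Their poses are not given: they have to be found in the camera images.
- rotator: Grey and white bench tube rotator, fixed, 135 x 350 mm on plan. Origin: on the worktop below the wheel's centre; x from the open front back to the drive housing, y towards the end without bolt, z up. A white guard (x -34 to +32, y +-115 mm) hides the wheel below z = 111 mm; the housing behind it (x 35 to 90, y +-55 mm) is 156 mm high. Nothing stands in front of the wheel's upper half or above it.
- axle (a point): Centre of the white wheel, 125 mm above the rotator's origin; the axle runs along the rotator's x. Rim: 20 mm thick (x -10 to +10 mm), radii 60 to 90 mm; inside it are six spokes with small empty clips. From above the rim can be pinched across its thickness (fingers closing along x) within about 40 degrees of the top, drawn along the arc (a vertical tool slips round on it), let go and taken again.
- rotor (a joint): Turning angle of the wheel: 0 with the home tab straight up, positive moving the top of the wheel to the rotator's -y; 90 degrees has the tab at -y. It turns either way without a stop (readings are not wrapped; whole turns are equal) and stays where it is left; about 1.5 N at the rim overcomes its friction.
- tab (a point): Middle of the outer end of the home tab, the only block, 20 mm wide and 20 mm thick, standing 14 mm out of the rim (end 104 mm from the axle). At the start it is in the lower part of the wheel, inside the guard. Straight up it is at x = 0, y = 0, z = 229 mm in the rotator's frame.
- notch (a point): Middle of the mouth, 90 mm from the axle, of the only notch in the rim, 21 mm wide at the mouth, narrower inwards, 23 mm deep. It lies 90 degrees from the tab: with the tab straight up it is level with the axle at y = -90 mm in the rotator's frame, facing the bolt.
- bolt_grip (a point): Middle of the top of the lock bolt's black upright grip, 36 mm (rotator's x) by 12 mm (its y), z 128 to 173 mm, free above a 119 mm high pedestal (y -118 to -223 mm). It starts withdrawn at y = -205 mm in the rotator's frame and moves with the bolt to y = -169 mm when home; it can be pinched or pushed. A 140 mm high bridge stands over the bolt at y -118 to -148 mm.
- lock_bolt (a joint): Travel of the steel lock bolt towards the wheel (rotator's +y): 0 withdrawn, 0.036 m fully home; about 2 N of friction, stays where left. Its rounded nose, 10 mm high, level with the axle, meets the solid rim after 18 mm unless the notch faces it within about 4 degrees; in the notch it draws the wheel into line and locks it.
- carrier: Ivory tube carrier, 32 x 188 x 78 mm, standing loose on the worktop to the left of the rotator; origin at the centre of its underside, long side along its y. Not to be disturbed.
- glasses: Black safety glasses, 175 x 146 x 48 mm, loose on the worktop to the right of the rotator; origin at the centre of the underside. Not to be disturbed.
- marker: Black and white marker pen, about 116 mm long and 16 mm thick, loose on the worktop at the far right; origin at the centre of the underside. Not to be disturbed.

How it is judged:
By the outcome, as a careful person would: the job done as asked, in the order asked, and still so for the second after the job is handed in, with the robot touching nothing.
It also fails if it takes over 72 s, if anything falls off the work surface, if the arm or the gripper's body presses on something with over 40 N, if the wrist force passes 120 N, or if a joint passes its speed limit or range.

## Working session

There is one attempt and no reset: what is moved stays moved. The work goes in short steps, Python scripts to look and compute and a tool call to move; the robot and the scene stay as the last step left them, time stands still between calls to the robot, and variables do not carry over. Pictures are saved under pics/ and viewed, and the job is handed in when it is done.

Besides the shell and the picture viewer there is one more tool, called as name([rows], argument=value, ...), one row to a line, values as JSON. apply_moves: Moves the arm, as the interface text tells. Its arguments: {"type":"object","properties":{"steps":{"type":"array"},"grip":{"type":"number"}},"required":["steps"]}

```bash
mkdir -p pics; ls; python3 - <<'E'
from rig import read_state, imaging, job, spotter
import cv2
s=read_state();print(s)
for c in("side","top"):
    im=imaging.capture(c);cv2.imwrite(f"pics/{c}0.png",im[:,:,::-1]);p=imaging.camera_params(c);print(c,p)
    for n in("rotator","axle","bolt_grip","tab","notch"):
        try:
            for r in spotter.cut_out(n,c)[:2]:print(n,r["score"],r["rect"])
        except Exception as e:print(n,e)
E
```

```text
pics
{'time_s': 0.0, 'joint_positions': array([-8.37953388e+01,  3.02774751e+01,  8.21579602e+01, -9.38187626e-04,
        6.76887651e+01, -1.02275767e+01]), 'qvel': array([ 0.0392171 ,  0.05382257, -0.02836325, -0.05060541, -0.1127138 ,
       -0.02065567]), 'tau': array([-5.02118237e-04, -4.40047073e+01, -1.76592976e+01,  6.31693332e-02,
        5.80244057e-02, -1.57950049e-04]), 'position': array([ 0.17674166, -0.59872973,  0.22957887]), 'tcp_rot': array([[ 2.82886889e-01, -2.49345844e-04,  9.59153244e-01],
       [-9.59150898e-01,  2.15336904e-03,  2.82886757e-01],
       [-2.13594754e-03, -9.99997650e-01,  3.69999579e-04]]), 'force': array([0.60416455, 0.01838966, 0.84374458]), 'moment': array([-0.02654828,  0.03437254, -0.05653188]), 'opening': 1.001580869116202}
side {'fov_y': 46.34141332484833, 'cx': 316.76588576784604, 'cy': 206.150564220164, 'R': array([[ 0.99965228,  0.02624233,  0.00257999],
       [ 0.01835796, -0.62238129, -0.7824989 ],
       [-0.01892885,  0.78227417, -0.62264663]]), 't': array([-0.5419843 ,  0.12665074,  1.64160583])}
rotator 0.62 [280.2, 167.7, 70.8, 100.4]
axle 0.86 [281.2, 172.6, 72.5, 98.3]
axle 0.39 [304.9, 167.2, 25.8, 52.5]
bolt_grip 0.76 [285.9, 218.9, 15.2, 14.2]
tab 0.72 [303.4, 165.0, 24.4, 50.9]
notch 0.86 [307.8, 172.6, 19.8, 42.5]
top {'fov_y': 53.76379597132147, 'cx': 323.7207054299442, 'cy': 205.4677466304125, 'R': array([[ 2.03003121e-03, -9.99924094e-01, -1.21525599e-02],
       [-9.80251384e-01,  4.13320335e-04, -1.97755031e-01],
       [ 1.97745043e-01,  1.23140125e-02, -9.80176139e-01]]), 't': array([0.00149802, 0.55968483, 1.32550979])}
rotator 0.73 [185.2, 233.8, 65.1, 15.8]
rotator 0.57 [248.6, 176.3, 108.4, 69.8]
axle 0.97 [254.1, 178.1, 102.9, 65.7]
bolt_grip 0.68 [313.1, 217.0, 33.2, 17.1]
notch 0.69 [256.1, 194.3, 55.7, 30.9]
```

```bash
python3 - <<'E'
import cv2
a=cv2.imread("pics/side0.png");b=cv2.imread("pics/top0.png")
cv2.imwrite("pics/a.png",cv2.resize(a[130:300,230:430],None,fx=3.5,fy=3.5,interpolation=cv2.INTER_CUBIC))
cv2.imwrite("pics/b.png",cv2.resize(b[140:290,160:420],None,fx=3,fy=3,interpolation=cv2.INTER_CUBIC))
E
```

```text
(no output)
```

View pics/side0.png

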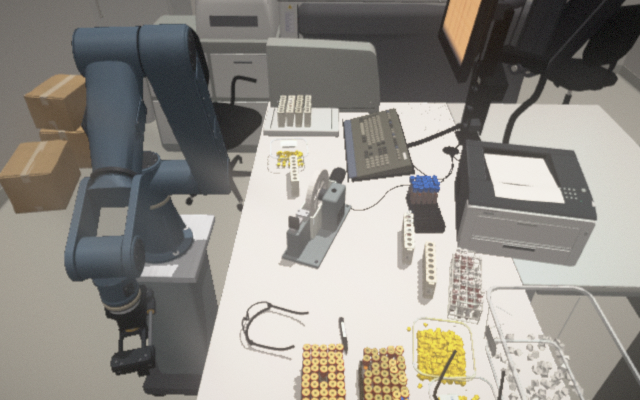

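View pics/top0.png

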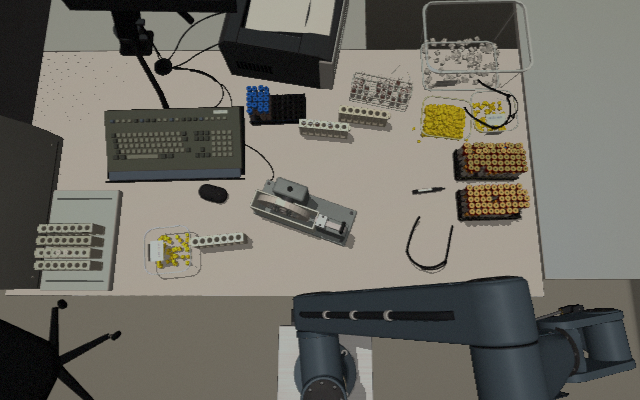

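```bash
sleep 1
```

```text
(no output)
```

View pics/a.png

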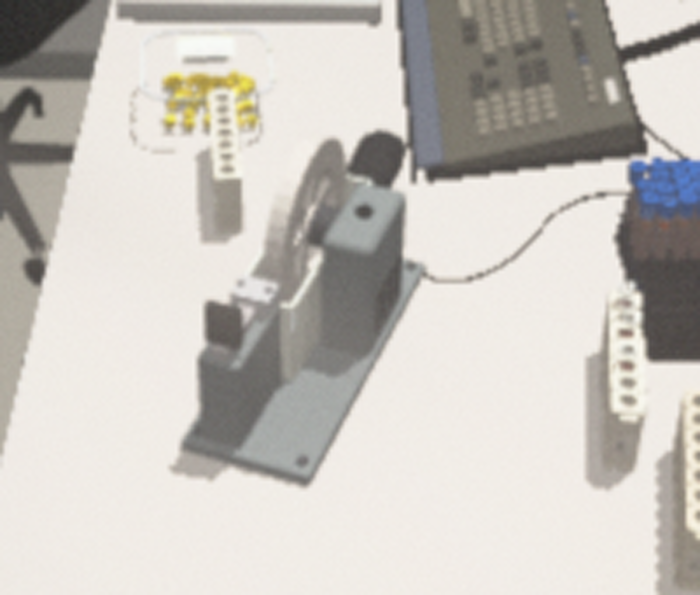

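View pics/b.png

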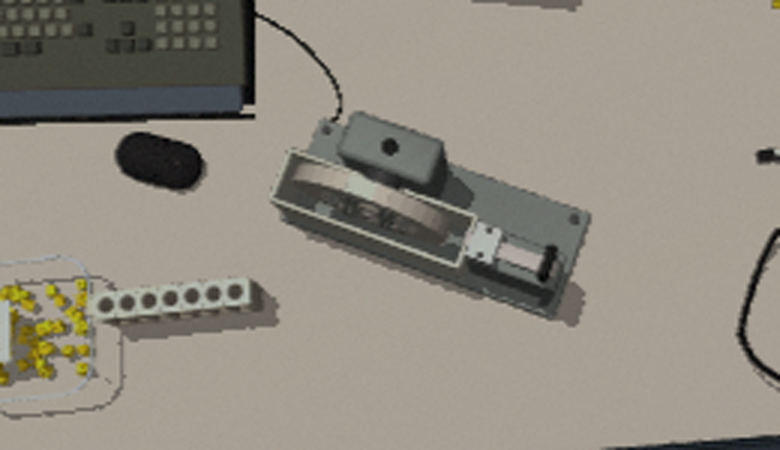

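```bash
cat > h.py <<'E'
import numpy as np,cv2
from rig import imaging
def proj(c,P):
    p=imaging.camera_params(c);f=200/np.tan(np.radians(p["fov_y"]/2))
    q=np.atleast_2d(P)@np.array(p["R"]).T+np.array(p["t"])
    return np.c_[f*q[:,0]/q[:,2]+p["cx"],f*q[:,1]/q[:,2]+p["cy"]]
def r2w(v,P):
    P=np.atleast_2d(P).astype(float);c,s=np.cos(v[2]),np.sin(v[2])
    return np.c_[v[0]+c*P[:,0]-s*P[:,1],v[1]+s*P[:,0]+c*P[:,1],P[:,2]]
def overlay(c,im,v,fn,roi,k,th=None):
    x0,y0,x1,y1=roi
    b=cv2.resize(im[y0:y1,x0:x1,::-1],None,fx=k,fy=k,interpolation=cv2.INTER_CUBIC)
    def line(P,col):
        u=((proj(c,r2w(v,P))-[x0-.5,y0-.5])*k).astype(int);cv2.polylines(b,[u.reshape(-1,1,2)],False,col,1)
    g=np.array([[.032,.115,.111],[.032,-.115,.111],[-.034,-.115,.111],[-.034,.115,.111],[.032,.115,.111]]);line(g,(0,255,0))
    line([[.035,-.055,.156],[.09,-.055,.156],[.09,.055,.156],[.035,.055,.156],[.035,-.055,.156]],(255,0,255))
    a=np.radians(np.arange(-80,81,5))
    for X,r in((-.01,.09),(.01,.09),(-.01,.06)):line(np.c_[0*a+X,-r*np.sin(a),.125+r*np.cos(a)],(0,0,255))
    line([[-.018,-.211,.173],[.018,-.211,.173],[.018,-.199,.173],[-.018,-.199,.173],[-.018,-.211,.173]],(255,255,0))
    cv2.imwrite(fn,b)
E
python3 - <<'E'
from h import *
from scipy.optimize import least_squares
px=np.array([[292,150],[477,213],[462,267],[272,200],[551,252]])/3+[160,140]-.5
P=np.array([[.032,.115,.111],[.032,-.115,.111],[-.034,-.115,.111],[-.034,.115,.111],[0,-.205,.173]])
r=least_squares(lambda v:(proj("top",r2w(v,P))-px).ravel(),[.45,0,-.3]);print(r.x,np.degrees(r.x[2]),r.fun.reshape(-1,2).round(1))
v=r.x;np.save("v.npy",v)
t=cv2.imread("pics/top0.png")[:,:,::-1];s=cv2.imread("pics/side0.png")[:,:,::-1]
overlay("top",t,v,"pics/o1.png",(240,170,360,250),6);overlay("side",s,v,"pics/o2.png",(275,160,355,270),5)
print(r2w(v,[[0,0,.215],[0,-.205,.173],[0,.09,.125]]))
E
```

```text
[ 0.53992827  0.13262307 -0.32362745] -18.542487057773837 [[-0.9 -0.8]
 [ 1.6 -0.7]
 [ 0.2 -0.2]
 [-1.1  0.6]
 [ 0.2  0.9]]
[[ 0.53992827  0.13262307  0.215     ]
 [ 0.47473667 -0.06173499  0.173     ]
 [ 0.56854897  0.217951    0.125     ]]
```

```bash
sleep 2
```

```text
(no output)
```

View pics/o1.png

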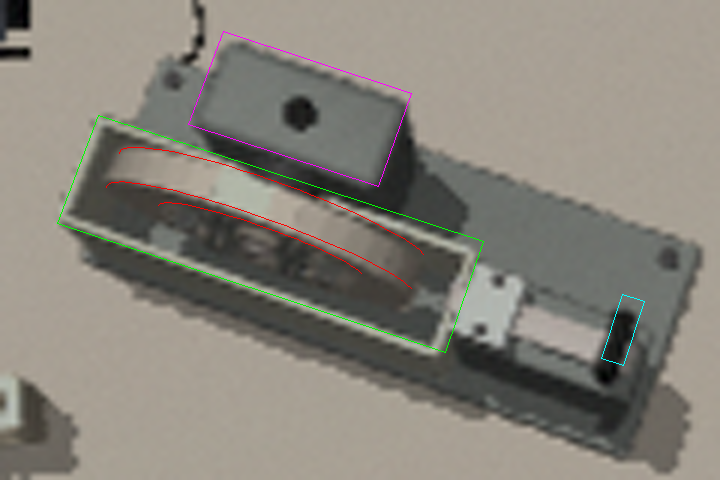

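View pics/o2.png

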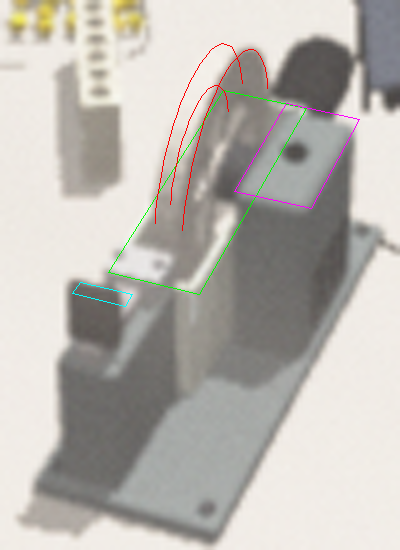

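```bash
python3 - <<'E'
import cv2
a=cv2.imread("pics/side0.png");b=cv2.imread("pics/top0.png")
def z(im,roi,k,fn):
    x0,y0,x1,y1=roi;o=cv2.resize(im[y0:y1,x0:x1],None,fx=k,fy=k,interpolation=cv2.INTER_CUBIC)
    for x in range(x0,x1,10):
        cv2.putText(o,str(x),((x-x0)*k,10),0,.35,(0,0,255),1);cv2.line(o,((x-x0)*k,12),((x-x0)*k,18),(0,0,255),1)
    for y in range(y0,y1,10):
        cv2.putText(o,str(y),(0,(y-y0)*k),0,.35,(0,0,255),1)
    cv2.imwrite(fn,o)
z(a,(280,160,350,235),8,"pics/z1.png");z(b,(245,170,345,245),8,"pics/z2.png")
E
```

```text
(no output)
```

View pics/z1.png

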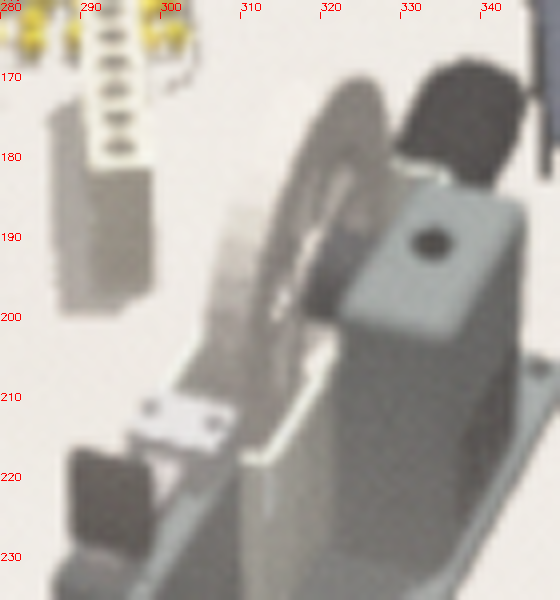

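View pics/z2.png

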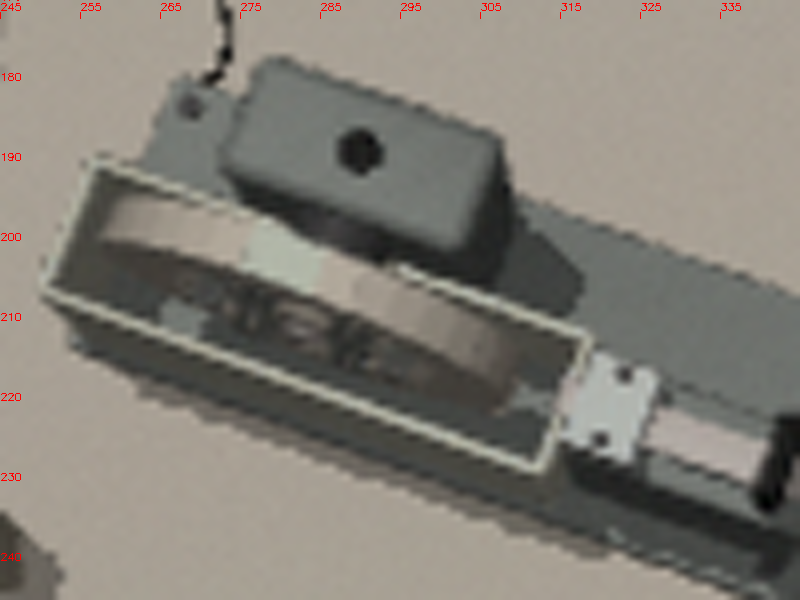

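```bash
python3 - <<'E'
from h import *
from scipy.optimize import least_squares
H=[[.09,.055,.156],[.09,-.055,.156],[.035,-.055,.156],[.035,.055,.156]]
G=[[.032,.115,.111],[.032,-.115,.111],[-.034,-.115,.111],[-.034,.115,.111]]
gr=[[0,-.205,.173]]
T=np.array(G+H+gr);tp=np.array([[257.2,190],[318.3,211.3],[312.8,229],[250.5,207],[277.5,176.5],[307.5,186.5],[302,201.8],[272,192],[342.8,226.3]])-.5
S=np.array([G[1]]+[H[2],H[3],H[0],H[1]]+gr);sp=np.array([[312.5,218],[321.5,199.5],[330.5,181.5],[346,184],[337.5,203.5],[294.5,217.7]])-.5
S0=np.array([G[1]]+H[2:3]+H[3:4]+H[0:1]+H[1:2]+gr)
def f(v):return np.r_[(proj("top",r2w(v,T))-tp).ravel(),(proj("side",r2w(v,S0))-sp).ravel()]
for sc in (0,1):
  if sc:
    g=lambda v:np.r_[(proj("top",r2w(v,T)+[0,0,v[3]])-tp).ravel(),(proj("side",r2w(v,S0)+[0,0,v[3]])-sp).ravel()]
    r=least_squares(g,[.54,.13,-.32,0],loss="soft_l1")
  else: r=least_squares(f,[.54,.13,-.32],loss="soft_l1");np.save("v.npy",r.x)
  print(r.x,np.degrees(r.x[2]));print(r.fun.reshape(-1,2).round(1).tolist())
v=np.load("v.npy")
t=cv2.imread("pics/top0.png")[:,:,::-1];s=cv2.imread("pics/side0.png")[:,:,::-1]
overlay("top",t,v,"pics/o3.png",(240,170,360,250),6);overlay("side",s,v,"pics/o4.png",(280,160,350,235),8)
E
```

```text
[ 0.5375673   0.13392063 -0.33551489] -19.223587240412186
[[-0.9, -0.5], [1.9, 0.1], [0.7, 0.9], [-1.3, 0.5], [-0.4, -0.6], [1.0, 0.0], [0.8, 0.3], [-0.8, -0.8], [0.4, 0.1], [1.3, 0.6], [-0.5, -1.4], [1.2, -0.9], [0.3, -0.2], [-1.2, -1.9], [-0.4, 0.7]]
[ 0.53809698  0.13498491 -0.33552574 -0.00370445] -19.224208922963314
[[-1.0, -0.4], [1.6, 0.2], [0.5, 0.9], [-1.4, 0.6], [-0.5, -0.4], [0.7, 0.2], [0.5, 0.3], [-1.0, -0.6], [0.0, 0.1], [1.5, 1.3], [-0.4, -0.7], [1.3, -0.2], [0.4, 0.5], [-1.1, -1.2], [-0.2, 1.3]]
```

```bash
sleep 2
```

```text
(no output)
```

View pics/o3.png

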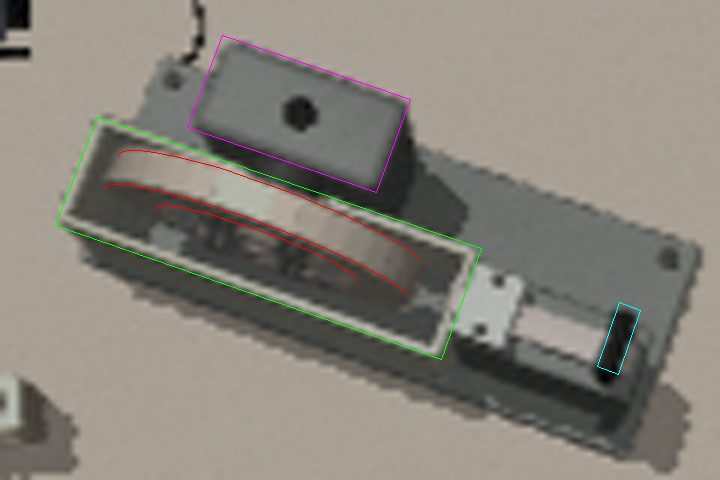

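View pics/o4.png

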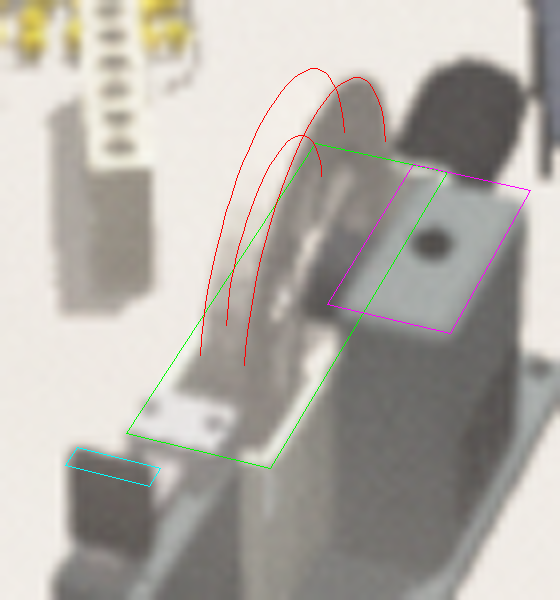

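apply_moves([
  {"x": 0,"y": 0,"z": 40,"spin": 0},
  {"x": 20,"y": 40,"z": 30,"spin": 0.08},
  {"x": 20,"y": 40,"z": 0,"spin": 0.08},
  {"x": 20,"y": 40,"z": 0,"spin": 0.08},
  {"x": 20,"y": 40,"z": 0,"spin": 0.08},
  {"x": 20,"y": 40,"z": 0,"spin": 0.08},
  {"x": 20,"y": 40,"z": 0,"spin": 0.08},
  {"x": 20,"y": 40,"z": 0,"spin": 0.08},
  {"x": 20,"y": 40,"z": 0,"spin": 0.08},
  {"x": 20,"y": 40,"z": 0,"spin": 0.08},
  {"x": 20,"y": 40,"z": 0,"spin": 0.08},
  {"x": 20,"y": 40,"z": 0,"spin": 0.08},
], grip=60)

```text
time_s: 1.8
position: [0.3983, -0.1531, 0.3028]
tcp_rot: [[0.928, 0.011, 0.372], [-0.372, -0.008, 0.928], [0.013, -1.0, -0.004]]
force: [0.4, -0.2, 0.1]
opening: 0.69
```

apply_moves([
  {"x": 20,"y": 40,"z": 0,"spin": 0.02},
  {"x": 20,"y": 40,"z": 0,"spin": 0.02},
  {"x": 20,"y": 40,"z": 0,"spin": 0},
  {"x": 20,"y": 40,"z": 0,"spin": 0},
  {"x": 20,"y": 40,"z": 0,"spin": 0},
  {"x": 20,"y": 38,"z": 0,"spin": 0},
  {"x": 0,"y": 0,"z": 0,"spin": 0},
  {"x": 0,"y": 0,"z": 0,"spin": 0},
])

```text
time_s: 2.6
position: [0.5236, 0.1012, 0.3051]
tcp_rot: [[0.946, 0.019, 0.323], [-0.323, -0.009, 0.946], [0.021, -1.0, -0.002]]
force: [-0.3, -0.7, -0.1]
opening: 0.69
```

```bash
cat > look.py <<'E'
from h import *
from rig import read_state
import sys
n=sys.argv[1];v=np.load("v.npy");s=read_state()
R=s["tcp_rot"];print(s["time_s"],s["position"],"yaw",np.degrees(np.arctan2(R[1,0],R[0,0])),s["opening"],s["force"].round(1))
d=s["position"]-[v[0],v[1],0];c,w=np.cos(v[2]),np.sin(v[2]);print("rot frame",(c*d[0]+w*d[1])*1e3,(-w*d[0]+c*d[1])*1e3,d[2]*1e3)
a=imaging.capture("side");b=imaging.capture("top")
o1=cv2.resize(a[140:240,270:360,::-1],None,fx=5,fy=5,interpolation=cv2.INTER_CUBIC)
o2=cv2.resize(b[150:250,240:360,::-1],None,fx=5,fy=5,interpolation=cv2.INTER_CUBIC)
o=np.hstack([o1,o2]);o=cv2.resize(o,None,fx=.76,fy=.76,interpolation=cv2.INTER_AREA);cv2.imwrite(f"pics/{n}.png",o)
cv2.imwrite(f"pics/{n}_s.png",a[:,:,::-1]);cv2.imwrite(f"pics/{n}_t.png",b[:,:,::-1])
E
python3 look.py l1
```

```text
2.6 [0.5236327  0.10120177 0.30511946] yaw -18.846168141907746 0.6898335607097159 [-0.3 -0.7 -0.1]
rot frame -2.3847581010821366 -35.48253212474005 305.1194585603945
```

View pics/l1.png

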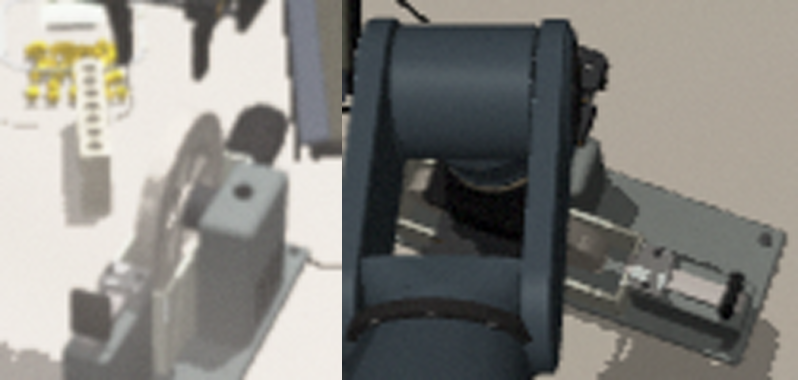

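```bash
python3 - <<'E'
from h import *
p=np.array([.5236,.1012,.297]);u=np.array([.946,-.323,.021])
print(proj("side",[p-.037*u,p,p+.037*u]))
v=np.load("v.npy");im=cv2.imread("pics/l1_s.png")[:,:,::-1]
overlay("side",im,v,"pics/o5.png",(285,145,350,215),8)
E
```

```text
[[301.61268713 155.4812835 ]
 [312.12814633 157.42116738]
 [322.7892569  159.38792091]]
```

View pics/o5.png

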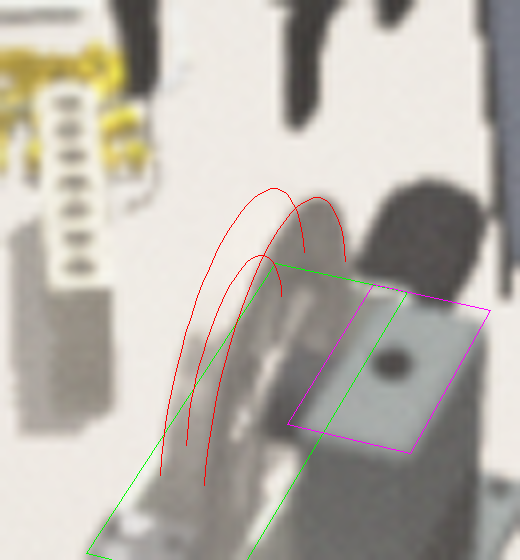

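apply_moves([
  {"x": -1.5,"y": -11.5,"z": -10,"spin": -0.006},
  {"x": 0,"y": 0,"z": -25,"spin": 0},
  {"x": 0,"y": 0,"z": -25,"spin": 0},
  {"x": 0,"y": 0,"z": -25,"spin": 0},
  {"x": 0,"y": 0,"z": -20,"spin": 0},
  {"x": 0,"y": 0,"z": -15,"spin": 0},
  {"x": 0,"y": 0,"z": 0,"spin": 0},
])

```text
time_s: 3.4
position: [0.5167, 0.0734, 0.18]
tcp_rot: [[0.937, 0.017, 0.348], [-0.348, -0.014, 0.938], [0.021, -1.0, -0.007]]
force: [-0.6, 0.3, -0.1]
opening: 0.685
```

```bash
python3 look.py l2
```

```text
3.4 [0.51671111 0.07342325 0.18002475] yaw -20.346193252559086 0.6853283636319303 [-0.6  0.3 -0.1]
rot frame 0.2258107593323469 -63.991112112256026 180.0247473152977
```

View pics/l2.png

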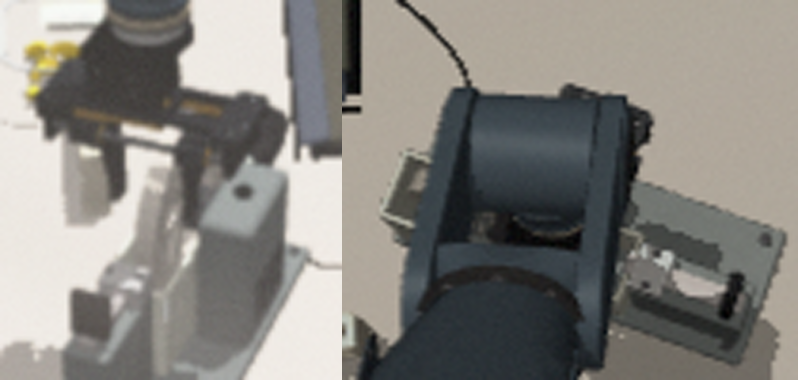

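apply_moves([
  {"x": 5.5,"y": 16,"z": 0,"spin": 0.01},
  {"x": 0,"y": 0,"z": 0,"spin": 0},
  {"x": 0,"y": 0,"z": 0,"spin": 0},
])

```text
time_s: 3.8
position: [0.5264, 0.09, 0.1848]
tcp_rot: [[0.94, 0.028, 0.339], [-0.339, -0.014, 0.941], [0.031, -1.0, -0.003]]
force: [0.2, 0.0, 0.1]
opening: 0.691
```

```bash
python3 look.py l3
```

```text
3.8 [0.52641132 0.08995399 0.18476761] yaw -19.81832750332123 0.6913768845245238 [0.2 0.  0.1]
rot frame 3.9423124521242494 -45.1882660291842 184.76761242558644
```

View pics/l3.png

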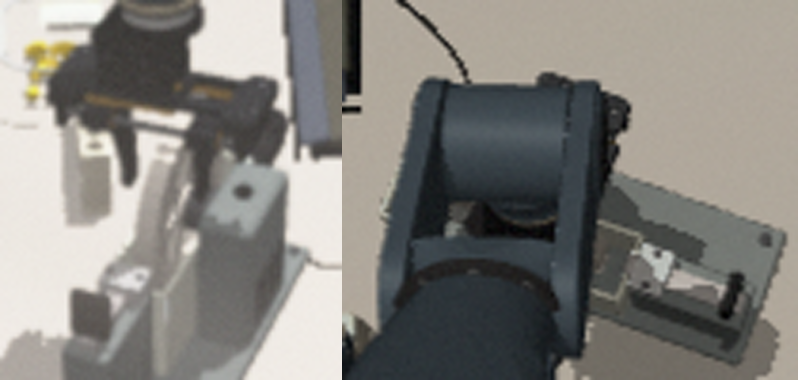

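apply_moves([
  {"x": -3,"y": 0,"z": -2,"spin": 0.01},
  {"x": 0,"y": 0,"z": 0,"spin": 0},
  {"x": 0,"y": 0,"z": 0,"spin": 0},
  {"x": 0,"y": 0,"z": 0,"spin": 0},
  {"x": 0,"y": 0,"z": 0,"spin": 0},
], grip=0)

```text
time_s: 4.4
position: [0.5227, 0.0901, 0.1829]
tcp_rot: [[0.944, 0.028, 0.328], [-0.328, -0.013, 0.945], [0.031, -1.0, -0.003]]
force: [-0.0, -0.9, -1.1]
opening: 0.321
```

```bash
python3 look.py l4
```

```text
4.4 [0.5227161  0.09010533 0.18291399] yaw -19.163458842648804 0.3210660920532981 [-0.  -0.9 -1.1]
rot frame 0.40330523087393244 -46.26204148130945 182.913992930929
```

View pics/l4.png

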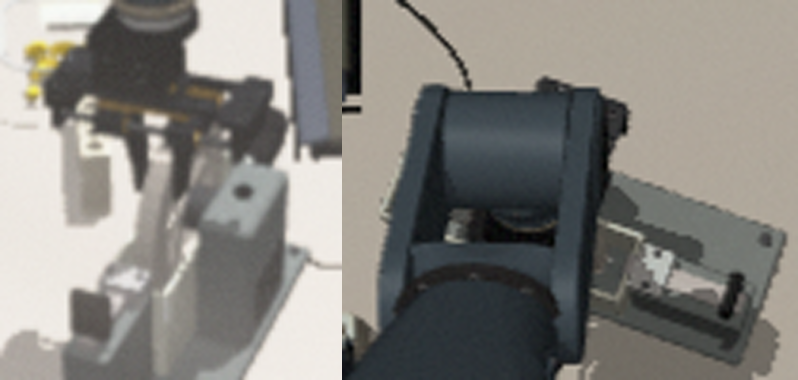

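apply_moves([
  {"x": 0,"y": 0,"z": 0,"spin": 0},
  {"x": 0,"y": 0,"z": 0,"spin": 0},
  {"x": 2.8,"y": 8,"z": 5,"spin": 0},
  {"x": 3,"y": 8.8,"z": 4,"spin": 0},
  {"x": 3.2,"y": 9.2,"z": 2.8,"spin": 0},
  {"x": 3.3,"y": 9.4,"z": 1.7,"spin": 0},
  {"x": 3.3,"y": 9.5,"z": 0.4,"spin": 0},
])

```text
time_s: 5.2
position: [0.5346, 0.1252, 0.1974]
tcp_rot: [[0.945, 0.013, 0.326], [-0.326, -0.036, 0.945], [0.024, -0.999, -0.03]]
force: [-1.9, -6.9, 6.5]
opening: 0.226
```

```bash
python3 look.py l5
```

```text
5.2 [0.53464752 0.12524415 0.19739435] yaw -19.01709071764743 0.22608876743925768 [-1.9 -6.9  6.5]
rot frame 0.09979559254913407 -9.15404450218595 197.3943540447327
```

View pics/l5.png

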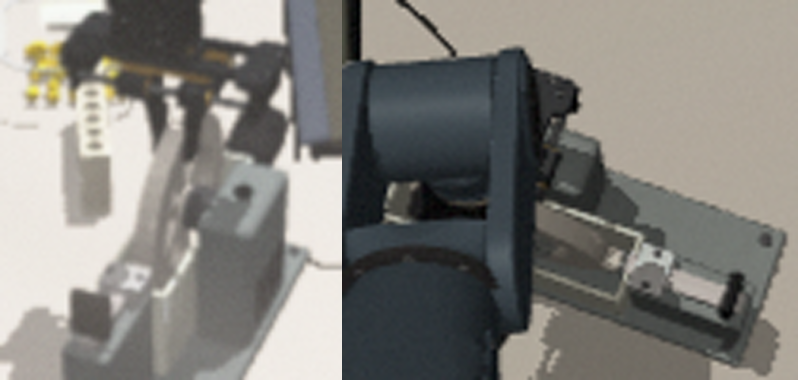

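apply_moves([
  {"x": 3.3,"y": 9.5,"z": 0.5,"spin": 0},
  {"x": 3.3,"y": 9.5,"z": -0.8,"spin": 0},
  {"x": 3.3,"y": 9.4,"z": -2,"spin": 0},
  {"x": 3.2,"y": 9,"z": -3,"spin": 0},
  {"x": 3,"y": 8.6,"z": -4.3,"spin": 0},
  {"x": 2.8,"y": 8,"z": -5.5,"spin": 0},
  {"x": 0,"y": 0,"z": 0,"spin": 0},
])

```text
time_s: 6.0
position: [0.5524, 0.1738, 0.1866]
tcp_rot: [[0.946, 0.006, 0.325], [-0.324, -0.054, 0.944], [0.024, -0.998, -0.049]]
force: [2.0, -1.3, -4.6]
opening: 0.231
```

```bash
python3 look.py l6
```

```text
6.0 [0.55237805 0.1738374  0.18660762] yaw -18.913400817388048 0.23106396760569162 [ 2.  -1.3 -4.6]
rot frame 0.8421009740777335 42.56757073237588 186.60762456387877
```

View pics/l6.png

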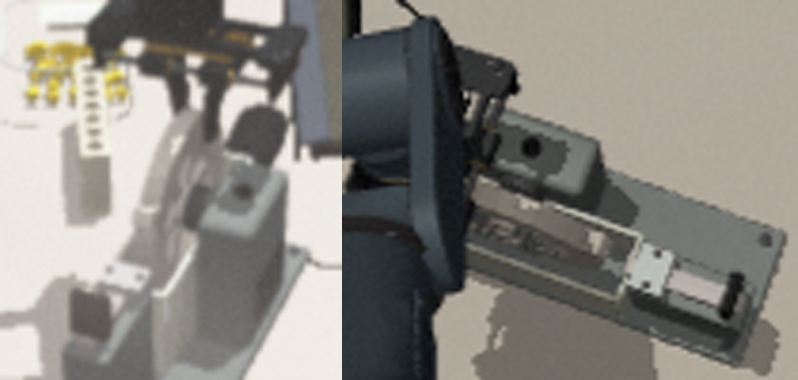

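```bash
cat > tab.py <<'E'
from h import *
import sys
n=sys.argv[1];v=np.load("v.npy")
outs=[]
for c,roi in(("side",(290,150,345,225)),("top",(265,160,330,235))):
    im=cv2.imread(f"pics/{n}_{c[0]}.png");x0,y0,x1,y1=roi;k=7
    b=cv2.resize(im[y0:y1,x0:x1],None,fx=k,fy=k,interpolation=cv2.INTER_CUBIC)
    for d in range(-20,100,10):
        a=np.radians(d)
        u=((proj(c,r2w(v,[[0,-.104*np.sin(a),.125+.104*np.cos(a)]]))[0]-[x0-.5,y0-.5])*k).astype(int)
        cv2.circle(b,tuple(int(i) for i in u),2,(0,0,255),-1);cv2.putText(b,str(d),(int(u[0])-25,int(u[1])),0,.4,(0,0,255),1)
    outs.append(b[:525])
o=np.hstack(outs);o=o[:,:800] if o.shape[1]<=800 else cv2.resize(o,None,fx=800/o.shape[1],fy=800/o.shape[1]);cv2.imwrite(f"pics/{n}_tab.png",o)
E
python3 tab.py l6
```

```text
(no output)
```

View pics/l6_tab.png

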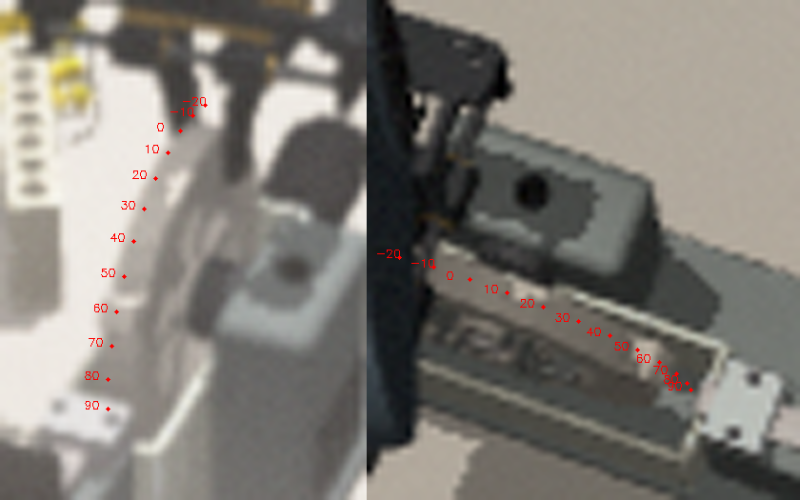

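apply_moves([
  {"x": 0,"y": 0,"z": 0,"spin": 0},
  {"x": 0,"y": 0,"z": 0,"spin": 0},
  {"x": 0,"y": 0,"z": 10,"spin": 0},
  {"x": 0,"y": 0,"z": 25,"spin": 0},
  {"x": 0,"y": 0,"z": 25,"spin": 0},
  {"x": -9,"y": -26,"z": 0,"spin": 0},
  {"x": -9,"y": -26,"z": 0,"spin": 0},
  {"x": -9,"y": -24,"z": 0,"spin": 0},
  {"x": 0,"y": 0,"z": 0,"spin": 0},
  {"x": 0,"y": 0,"z": 0,"spin": 0},
], grip=60)

```text
time_s: 7.1
position: [0.5264, 0.0959, 0.2555]
tcp_rot: [[0.947, 0.018, 0.322], [-0.321, -0.053, 0.946], [0.034, -0.998, -0.044]]
force: [-0.0, 0.5, 0.1]
opening: 0.691
```

```bash
python3 look.py l7;python3 tab.py l7
```

```text
7.1 [0.5264159  0.09587454 0.25546244] yaw -18.718785045182567 0.6912433888904465 [-0.   0.5  0.1]
rot frame 1.997269783147135 -39.596337998040646 255.46244174898635
```

View pics/l7_tab.png

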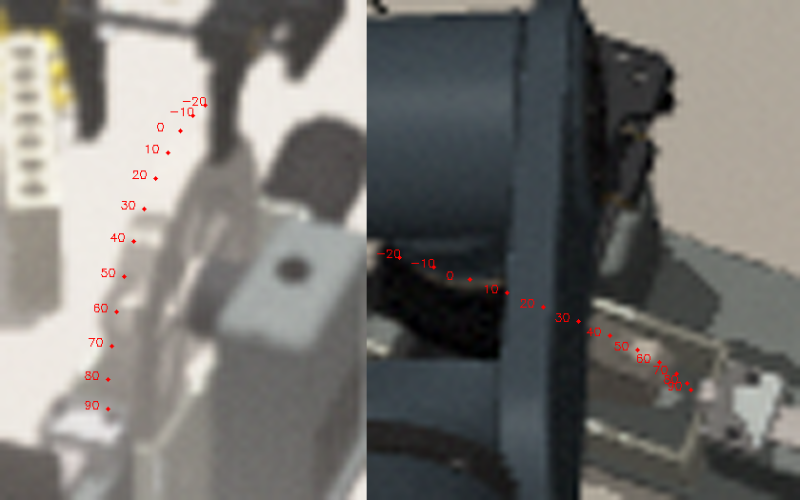

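apply_moves([
  {"x": -3,"y": -2,"z": -15,"spin": -0.005},
  {"x": 0,"y": 0,"z": -25,"spin": 0},
  {"x": 0,"y": 0,"z": -20,"spin": 0},
  {"x": 0,"y": 0,"z": -10,"spin": 0},
  {"x": 0,"y": 0,"z": 0,"spin": 0},
  {"x": 0,"y": 0,"z": 0,"spin": 0},
])

```text
time_s: 7.8
position: [0.527, 0.0992, 0.1844]
tcp_rot: [[0.947, 0.024, 0.32], [-0.318, -0.051, 0.947], [0.039, -0.998, -0.041]]
force: [0.1, 0.6, -0.5]
opening: 0.693
```

```bash
python3 look.py l8
```

```text
7.8 [0.52703189 0.09924643 0.18437557] yaw -18.585553347604407 0.6933256769484657 [ 0.1  0.6 -0.5]
rot frame 1.4687037921670385 -36.20964146445915 184.37557107404268
```

View pics/l8.png

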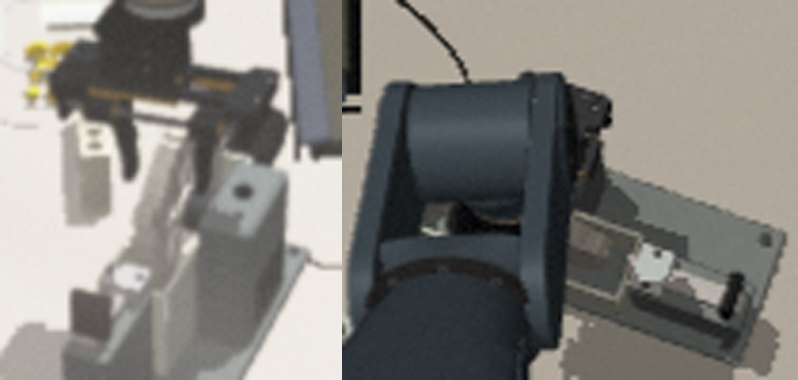

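apply_moves([
  {"x": -3.5,"y": -7.5,"z": 0,"spin": -0.01},
  {"x": 0,"y": 0,"z": 0,"spin": 0},
  {"x": 0,"y": 0,"z": 0,"spin": 0},
  {"x": 0,"y": 0,"z": 0,"spin": 0},
  {"x": 0,"y": 0,"z": 0,"spin": 0},
  {"x": 0,"y": 0,"z": 0,"spin": 0},
  {"x": 0,"y": 0,"z": 0,"spin": 0},
], grip=0)

```text
time_s: 8.6
position: [0.5222, 0.0912, 0.1871]
tcp_rot: [[0.943, 0.023, 0.332], [-0.331, -0.05, 0.942], [0.039, -0.998, -0.04]]
force: [2.7, -0.6, 0.6]
opening: 0.231
```

```bash
python3 look.py l9;python3 tab.py l9
```

```text
8.6 [0.52217986 0.09119143 0.18709835] yaw -19.348201400304895 0.23067047875798422 [ 2.7 -0.6  0.6]
rot frame -0.4606335427093742 -45.41305848914815 187.0983483708514
```

View pics/l9_tab.png

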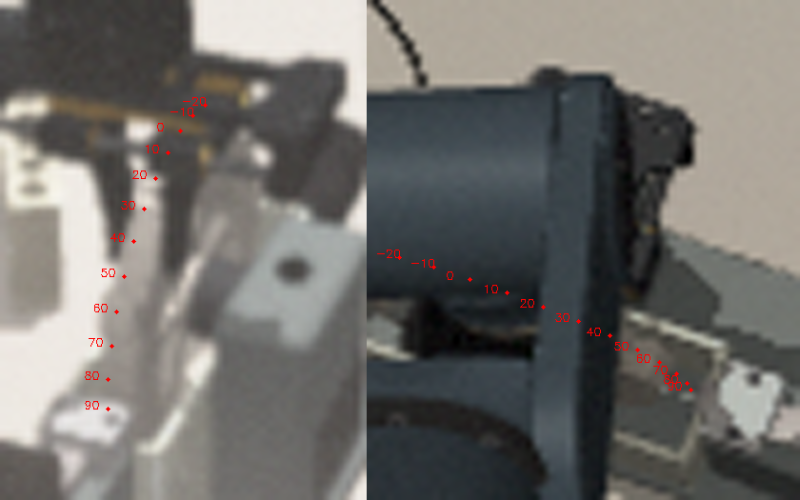

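apply_moves([
  {"x": 3,"y": 8.7,"z": 4.5,"spin": 0},
  {"x": 3.2,"y": 9.2,"z": 3.7,"spin": 0},
  {"x": 3.3,"y": 9.5,"z": 2.5,"spin": 0},
  {"x": 3.4,"y": 9.7,"z": 1.3,"spin": 0},
  {"x": 3.4,"y": 9.8,"z": 0,"spin": 0},
  {"x": 3.4,"y": 9.7,"z": -1.3,"spin": 0},
  {"x": 3.3,"y": 9.5,"z": -2.5,"spin": 0},
  {"x": 3.2,"y": 9.2,"z": -3.7,"spin": 0},
  {"x": 0,"y": 0,"z": 0,"spin": 0},
])

```text
time_s: 9.6
position: [0.5449, 0.1534, 0.1978]
tcp_rot: [[0.946, 0.006, 0.325], [-0.324, -0.087, 0.942], [0.034, -0.996, -0.08]]
force: [0.9, -0.7, -6.1]
opening: 0.226
```

```bash
python3 look.py l10;python3 tab.py l10
```

```text
9.6 [0.54492084 0.15337948 0.19783614] yaw -18.89743916360389 0.2263545766355932 [ 0.9 -0.7 -6.1]
rot frame 0.5365786140680753 20.795037298314554 197.8361414064375
```

View pics/l10_tab.png

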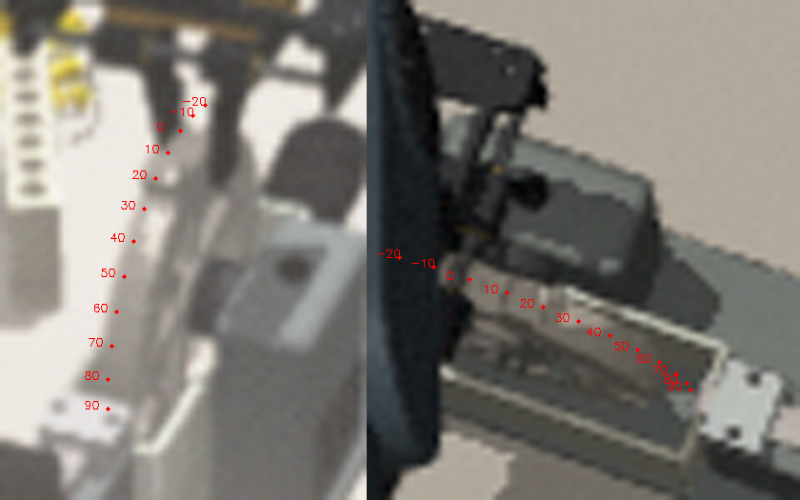

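apply_moves([
  {"x": 2.7,"y": 7.7,"z": -2.5,"spin": 0},
  {"x": 2.6,"y": 7.4,"z": -3.4,"spin": 0},
  {"x": 2.2,"y": 6.4,"z": -4,"spin": 0},
  {"x": 0,"y": 0,"z": 0,"spin": 0},
  {"x": 0,"y": 0,"z": 0,"spin": 0},
])

```text
time_s: 10.2
position: [0.5521, 0.1729, 0.1894]
tcp_rot: [[0.945, 0.004, 0.326], [-0.324, -0.092, 0.941], [0.034, -0.996, -0.086]]
force: [-1.6, -2.4, 3.4]
opening: 0.23
```

```bash
python3 look.py l11;python3 tab.py l11
```

```text
10.2 [0.55210823 0.17294748 0.18943195] yaw -18.939208846057003 0.23014449556638186 [-1.6 -2.4  3.4]
rot frame 0.8803360925145349 41.638428660215126 189.43194579555984
```

View pics/l11_tab.png

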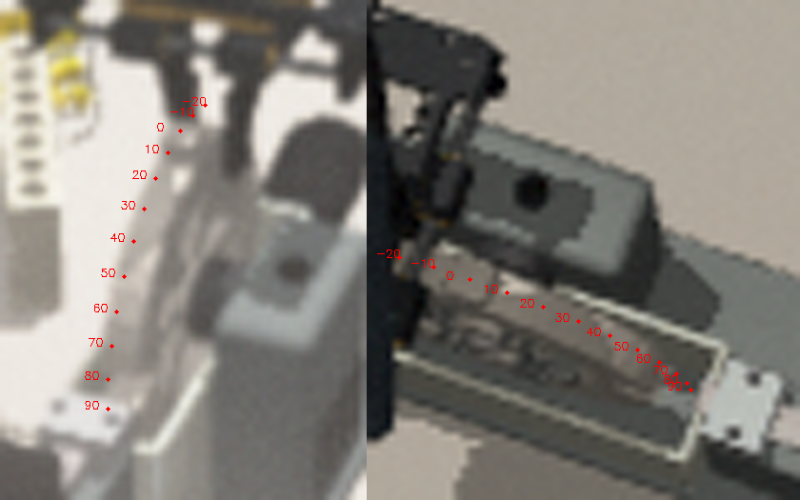

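apply_moves([
  {"x": 0,"y": 0,"z": 0,"spin": 0},
  {"x": 0,"y": 0,"z": 0,"spin": 0},
  {"x": 0,"y": 0,"z": 10,"spin": 0},
  {"x": 0,"y": 0,"z": 30,"spin": 0},
  {"x": 0,"y": 0,"z": 40,"spin": 0},
  {"x": 0,"y": 0,"z": 30,"spin": 0},
  {"x": -13,"y": -38,"z": 0,"spin": 0},
  {"x": -13,"y": -38,"z": 0,"spin": 0},
  {"x": -13,"y": -38,"z": 0,"spin": 0},
  {"x": -13,"y": -38,"z": 0,"spin": 0},
  {"x": -13,"y": -38,"z": 0,"spin": 0},
  {"x": -11,"y": -32,"z": 0,"spin": 0},
], grip=70)

```text
time_s: 11.5
position: [0.4792, -0.0508, 0.311]
tcp_rot: [[0.949, 0.029, 0.315], [-0.312, -0.089, 0.946], [0.055, -0.996, -0.076]]
force: [0.6, 0.4, -0.5]
opening: 0.806
```

apply_moves([
  {"x": 0,"y": 0,"z": 0,"spin": 0},
  {"x": 0,"y": 0,"z": 0,"spin": 0},
])

```text
time_s: 11.7
position: [0.4786, -0.0544, 0.3127]
tcp_rot: [[0.946, 0.031, 0.322], [-0.318, -0.091, 0.944], [0.059, -0.995, -0.076]]
force: [-0.6, 0.3, 0.6]
opening: 0.806
```

```bash
python3 look.py l12;python3 tab.py l12
```

```text
11.7 [ 0.47861269 -0.05443105  0.31269006] yaw -18.563989900076965 0.806359128701585 [-0.6  0.3  0.6]
rot frame 6.348447626661473 -197.26048795407362 312.69006409545017
```

View pics/l12_tab.png

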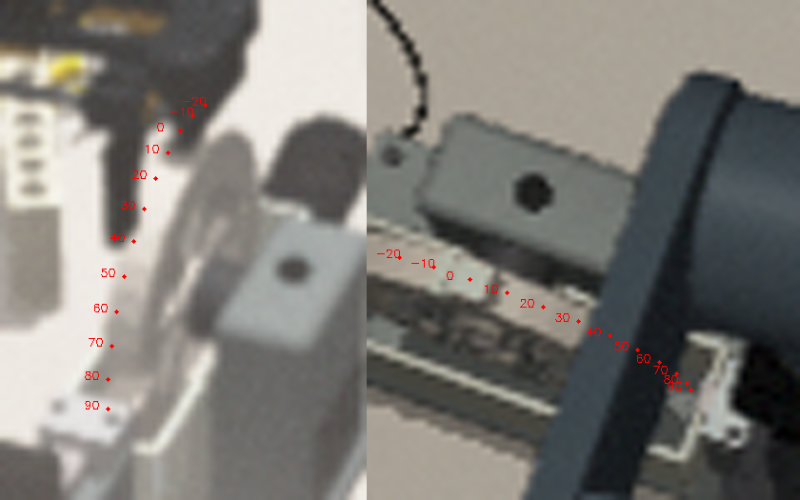

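View pics/l12.png

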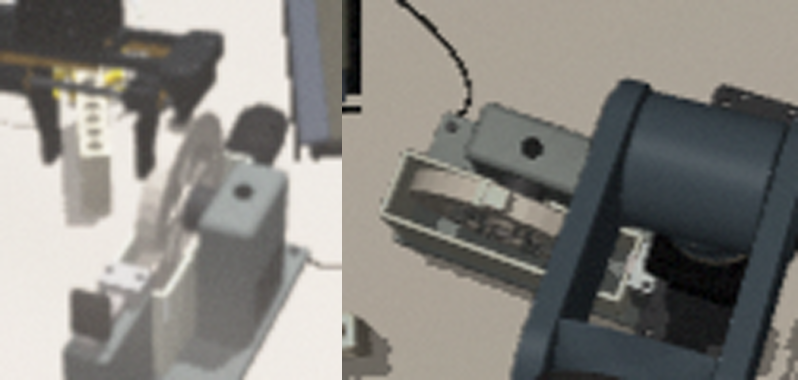

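```bash
cat > tab2.py <<'E'
from h import *
import sys
n=sys.argv[1];v=np.load("v.npy");outs=[]
im=cv2.imread(f"pics/{n}_t.png");x0,y0,x1,y1=(255,185,300,220);k=8
for ang in (None,0,4,8):
    b=cv2.resize(im[y0:y1,x0:x1],None,fx=k,fy=k,interpolation=cv2.INTER_CUBIC)
    if ang is not None:
        a=np.radians(ang)
        def pt(x,t,r):return [x,-r*np.sin(a)-t*np.cos(a),.125+r*np.cos(a)-t*np.sin(a)]
        for r in(.104,.09):
            P=[pt(x,t,r) for x,t in((-.01,-.01),(.01,-.01),(.01,.01),(-.01,.01),(-.01,-.01))]
            u=((proj("top",r2w(v,P))-[x0-.5,y0-.5])*k).astype(int);cv2.polylines(b,[u.reshape(-1,1,2)],False,(0,0,255) if r>.1 else (255,0,0),1)
    outs.append(b)
cv2.imwrite(f"pics/{n}_t2.png",np.vstack([np.hstack(outs[:2]),np.hstack(outs[2:])]))
E
python3 tab2.py l12
```

```text
(no output)
```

View pics/l12_t2.png

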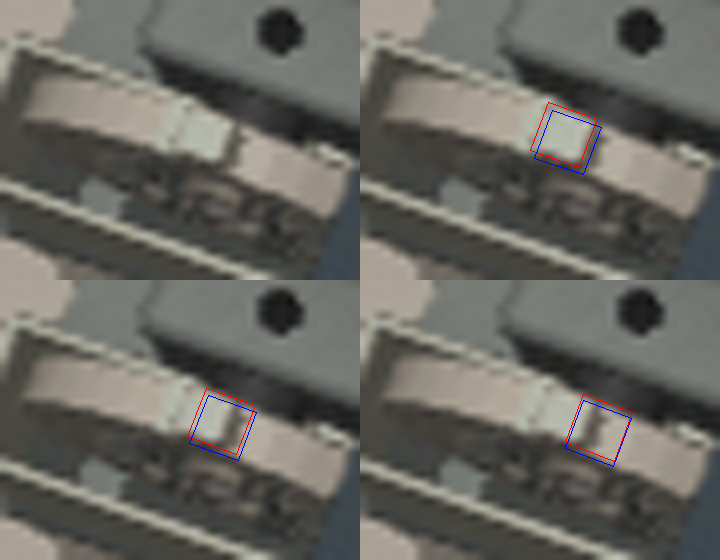

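apply_moves([
  {"x": -8,"y": -4.5,"z": -20,"spin": -0.01},
  {"x": 0,"y": 0,"z": -30,"spin": 0},
  {"x": 0,"y": 0,"z": -30,"spin": 0},
  {"x": 0,"y": 0,"z": -20,"spin": 0},
  {"x": 0,"y": 0,"z": 0,"spin": 0},
  {"x": 0,"y": 0,"z": 0,"spin": 0},
])

```text
time_s: 12.4
position: [0.4756, -0.0515, 0.2118]
tcp_rot: [[0.947, 0.04, 0.318], [-0.314, -0.091, 0.945], [0.067, -0.995, -0.074]]
force: [0.3, 0.6, 0.8]
opening: 0.802
```

```bash
python3 look.py l13
```

```text
12.4 [ 0.47555058 -0.05149573  0.21179429] yaw -18.331123341527057 0.8024003924629854 [0.3 0.6 0.8]
rot frame 2.4906029549944115 -195.49705070690294 211.794294876269
```

View pics/l13.png

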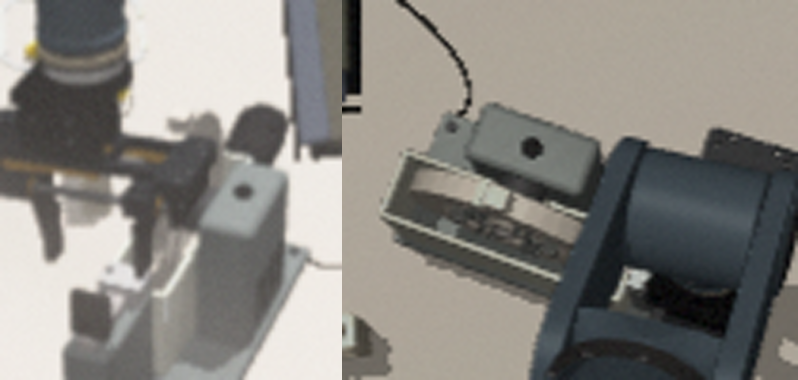

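apply_moves([
  {"x": -5,"y": -8,"z": -10,"spin": -0.01},
  {"x": 0,"y": 0,"z": -18,"spin": 0},
  {"x": 0,"y": 0,"z": -18,"spin": 0},
  {"x": 0,"y": 0,"z": -8,"spin": 0},
  {"x": 0,"y": 0,"z": 0,"spin": 0},
  {"x": 0,"y": 0,"z": 0,"spin": 0},
])

```text
time_s: 13.1
position: [0.4777, -0.0609, 0.1647]
tcp_rot: [[0.943, 0.059, 0.327], [-0.321, -0.098, 0.942], [0.087, -0.993, -0.074]]
force: [-0.3, -1.0, -0.1]
opening: 0.802
```

```bash
python3 look.py l14; python3 - <<'E'
import cv2
a=cv2.imread("pics/l14_s.png");cv2.imwrite("pics/c.png",cv2.resize(a[170:250,265:345],None,fx=7,fy=7,interpolation=cv2.INTER_CUBIC))
E
```

```text
13.1 [ 0.47765444 -0.06094902  0.16467633] yaw -18.796403156320576 0.8023168777605956 [-0.3 -1.  -0.1]
rot frame 7.589711324761758 -203.7305295816122 164.6763321732504
```

View pics/c.png

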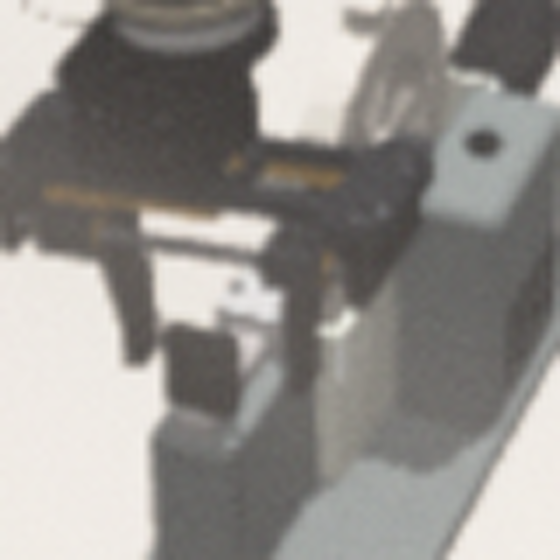

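apply_moves([
  {"x": -9,"y": 2,"z": -8,"spin": 0},
  {"x": 0,"y": 0,"z": 0,"spin": 0},
])

```text
time_s: 13.4
position: [0.4697, -0.0592, 0.1582]
tcp_rot: [[0.943, 0.062, 0.328], [-0.321, -0.099, 0.942], [0.091, -0.993, -0.074]]
force: [-0.2, 0.5, -0.8]
opening: 0.807
```

```bash
python3 look.py l15; python3 - <<'E'
import cv2
a=cv2.imread("pics/l15_s.png");cv2.imwrite("pics/c2.png",cv2.resize(a[170:250,265:345],None,fx=7,fy=7,interpolation=cv2.INTER_CUBIC))
E
```

```text
13.4 [ 0.46974453 -0.05921163  0.15823278] yaw -18.78742937658727 0.8067586251057578 [-0.2  0.5 -0.8]
rot frame -0.4511947475367706 -204.6943954692648 158.23278129407478
```

View pics/c2.png

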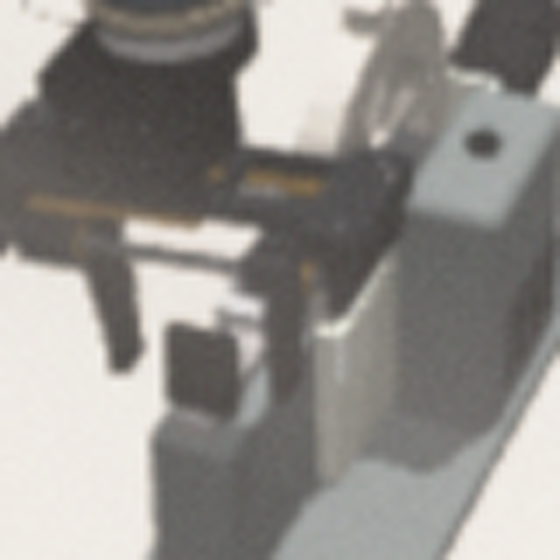

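apply_moves([
  {"x": 0,"y": 0,"z": 0,"spin": 0},
  {"x": 0,"y": 0,"z": 0,"spin": 0},
  {"x": 0,"y": 0,"z": 0,"spin": 0},
  {"x": 0,"y": 0,"z": 0,"spin": 0},
  {"x": 0,"y": 0,"z": 0,"spin": 0},
  {"x": 0,"y": 0,"z": 0,"spin": 0},
], grip=20)

```text
time_s: 14.1
position: [0.4676, -0.0584, 0.1594]
tcp_rot: [[0.943, 0.055, 0.328], [-0.322, -0.097, 0.942], [0.084, -0.994, -0.074]]
force: [2.4, -1.0, 1.1]
opening: 0.419
```

```bash
python3 look.py l16; python3 - <<'E'
import cv2
a=cv2.imread("pics/l16_s.png");cv2.imwrite("pics/c3.png",cv2.resize(a[170:250,265:345],None,fx=7,fy=7,interpolation=cv2.INTER_CUBIC))
E
```

```text
14.1 [ 0.46758108 -0.0584266   0.15935224] yaw -18.828151421447288 0.4188161618220628 [ 2.4 -1.   1.1]
rot frame -2.7524913710015726 -204.66546259617854 159.35224288845384
```

View pics/c3.png

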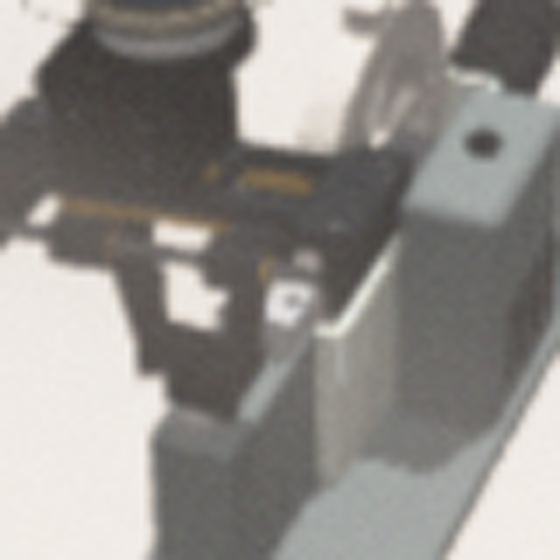

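apply_moves([
  {"x": 2,"y": 5.7,"z": 0,"spin": 0},
  {"x": 2,"y": 5.7,"z": 0,"spin": 0},
  {"x": 2,"y": 5.7,"z": 0,"spin": 0},
])

```text
time_s: 14.5
position: [0.4737, -0.0418, 0.1593]
tcp_rot: [[0.943, 0.054, 0.329], [-0.322, -0.099, 0.941], [0.083, -0.994, -0.076]]
force: [-1.3, -2.2, 1.5]
opening: 0.417
```

apply_moves([
  {"x": 2,"y": 5.7,"z": 0,"spin": 0},
  {"x": 2,"y": 5.7,"z": 0,"spin": 0},
])

```text
time_s: 14.7
position: [0.4783, -0.0294, 0.1593]
tcp_rot: [[0.943, 0.054, 0.328], [-0.322, -0.099, 0.942], [0.083, -0.994, -0.076]]
force: [-0.5, -2.4, 2.3]
opening: 0.42
```

```bash
python3 look.py l17;python3 tab2.py l17
```

```text
14.7 [ 0.47826138 -0.02935042  0.15933194] yaw -18.851558020351728 0.4201224495551759 [-0.5 -2.4  2.3]
rot frame -2.2412052920049996 -173.6939980328743 159.33193854684546
```

View pics/l17.png

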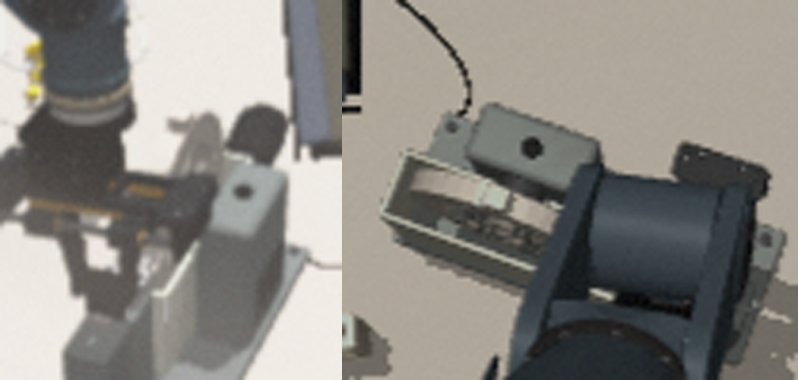

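apply_moves([
  {"x": 1.3,"y": 3.8,"z": 0,"spin": 0},
  {"x": 1.3,"y": 3.8,"z": 0,"spin": 0},
  {"x": 1.3,"y": 3.8,"z": 0,"spin": 0},
])

```text
time_s: 15.1
position: [0.4802, -0.0241, 0.1595]
tcp_rot: [[0.946, 0.047, 0.32], [-0.313, -0.114, 0.943], [0.08, -0.992, -0.093]]
force: [-5.1, -20.8, 0.4]
opening: 0.423
```

```bash
python3 look.py l18
```

```text
15.1 [ 0.48016701 -0.02408746  0.15946025] yaw -18.29116805696652 0.4228392483805633 [ -5.1 -20.8   0.4]
rot frame -2.17469023190002 -168.09705994378646 159.46024646776954
```

apply_moves([
  {"x": 0,"y": 0,"z": 0,"spin": 0},
  {"x": 0,"y": 0,"z": 0,"spin": 0},
  {"x": 0,"y": 0,"z": 0,"spin": 0},
  {"x": 0,"y": 0,"z": 0,"spin": 0},
  {"x": 0,"y": 0,"z": 10,"spin": 0},
  {"x": 0,"y": 0,"z": 25,"spin": 0},
  {"x": 0,"y": 0,"z": 40,"spin": 0},
  {"x": 0,"y": 0,"z": 40,"spin": 0},
  {"x": 0,"y": -40,"z": 20,"spin": 0},
  {"x": -10,"y": -45,"z": 0,"spin": 0},
  {"x": -10,"y": -45,"z": 0,"spin": 0},
  {"x": -10,"y": -45,"z": 0,"spin": 0},
], grip=70)

```text
time_s: 16.4
position: [0.4529, -0.1963, 0.3065]
tcp_rot: [[0.95, 0.063, 0.306], [-0.298, -0.114, 0.948], [0.095, -0.991, -0.089]]
force: [1.4, 0.1, -0.4]
opening: 0.806
```

apply_moves([
  {"x": -10,"y": -45,"z": 0,"spin": 0},
  {"x": -10,"y": -45,"z": 0,"spin": 0},
  {"x": -10,"y": -40,"z": 0,"spin": 0},
  {"x": 0,"y": 0,"z": 0,"spin": 0},
  {"x": 0,"y": 0,"z": 0,"spin": 0},
])

```text
time_s: 16.9
position: [0.4209, -0.3362, 0.3117]
tcp_rot: [[0.948, 0.07, 0.312], [-0.302, -0.121, 0.946], [0.104, -0.99, -0.093]]
force: [0.3, 0.6, 0.5]
opening: 0.803
```

```bash
python3 look.py l19;python3 tab2.py l19; python3 - <<'E'
from h import *
v=np.load("v.npy")
for Y in(-.205,-.169):
  print(Y,proj("top",r2w(v,[[0,Y,.173]])),proj("side",r2w(v,[[0,Y,.173]])))
a=cv2.imread("pics/l19_s.png");b=cv2.imread("pics/l19_t.png")
cv2.imwrite("pics/c4.png",cv2.resize(a[155:245,275:355],None,fx=6,fy=6,interpolation=cv2.INTER_CUBIC))
cv2.imwrite("pics/c5.png",cv2.resize(b[165:250,245:365],None,fx=6,fy=6,interpolation=cv2.INTER_CUBIC))
E
```

```text
16.9 [ 0.42094886 -0.33622749  0.31166615] yaw -17.672966255766482 0.8025582102342029 [0.3 0.6 0.5]
rot frame 44.682897216495945 -482.33034127608244 311.6661452987278
-0.205 [[342.68424098 225.90670285]] [[293.62862847 217.85632563]]
-0.169 [[331.92975249 222.20142435]] [[297.9909207  211.14849815]]
```

View pics/c4.png

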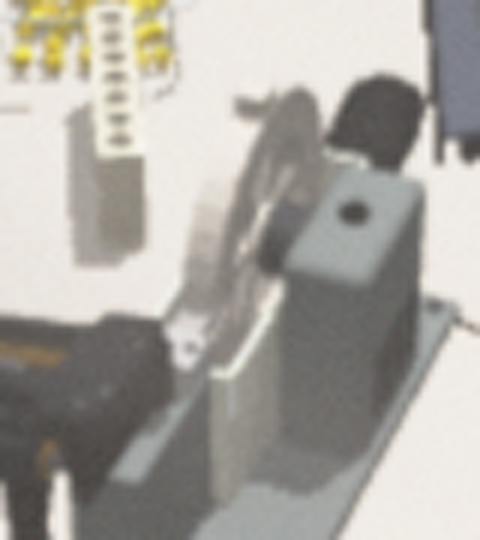

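View pics/c5.png

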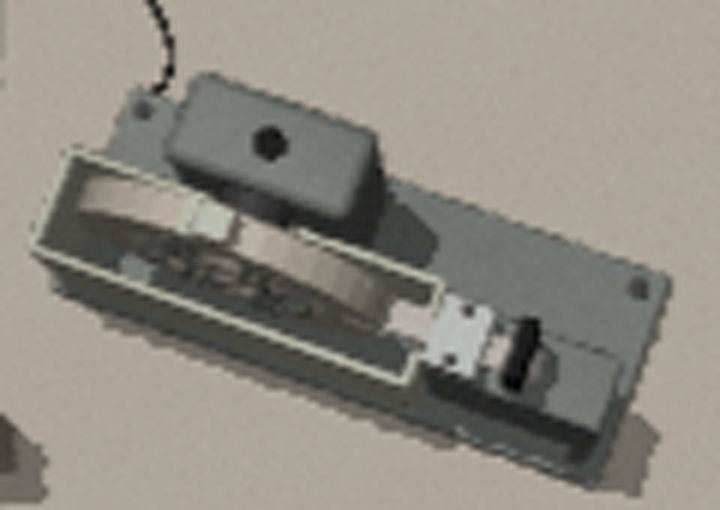

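View pics/l19_t2.png

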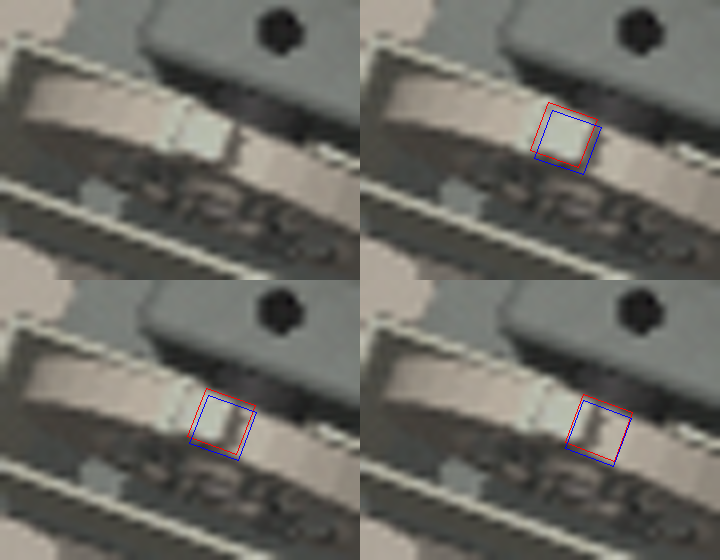

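View pics/l19_s.png

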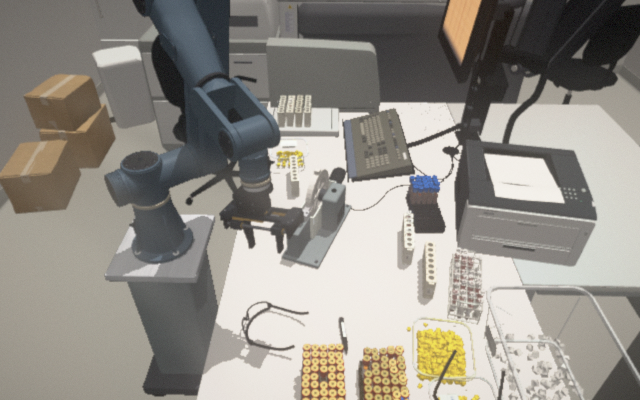

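```bash
python3 -c "
from rig import job
print(job.hand_in())"
```

```text
the job is handed in; nothing more can be done
None
```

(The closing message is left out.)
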